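Unlatch the electrode cassette and hold it lifted free

ROBOT

A 6-joint arm with a two-finger parallel gripper is mounted at the origin on the work surface. World frame = base frame: x ahead of the robot, y to its left, z up, the work surface at z = 0. Lengths are in m, angles in degrees, forces in N, time in s.
With the tool pointing down it reaches from about 0.375 to 0.9 m from the base axis. Payload 3.1 kg.
Tool frame: the origin (TCP) lies at the very end of the fingers, on their centre line; the grasp point (between the pads) lies 19 mm behind it; z points along the fingers, y is the line along which they close (so a half turn about z gives the same grasp; the last joint's range is limited). The gripper opens to 87 mm and grips with 3 to 60 N. Pads are 19 mm wide; open, the fingers measure 117 mm over their backs; the gripper's body (75 mm by 190 mm) begins 51 mm behind the grasp point.
Start: joints at [64.716, 30.224, 82.088, -0, 67.689, -10.227], TCP at [0.162, 0.604, 0.192] pointing down, gripper open.
Joint ranges: [-176.69, 176.69], [-43.24, 126.21], [12.49, 139.97], [-82, 262], [0, 151.66], [-163.58, 163.58]. Speed limits (degrees/s): [159.86, 159.86, 180, 180, 180, 180].

INTERFACE

Orientations are given as a 3x3 rotation matrix whose columns are the frame's x, y, z axes.
In Python, from rig import * gives the robot as it stands.
- The arm moves only by the tool jog_arm, never from a script. Its arguments are lists of equal length, an entry for each row: "delta_pos": the shift along the world's x, y, z in cm, a list of three; "turn": the turn about the world's z in degrees; "grip": the closure, from 0 (fully open) to 1 (shut). In form: {"delta_pos": [[x, y, z], ...], "turn": [turn, ...], "grip": [grip, ...]}. A call has 1 to 12 rows; each row is the pose to reach, as a shift and turn from the pose commanded when the call began; what a row does not reach only later rows make up. A row lasts 1/8 s, in which the tool goes at most 62.5 mm and 10.7 degrees, less where a joint would pass 70% of its speed; a pose out of reach is approached as far as the arm can. A call with a gripper value outside its range is refused whole. The fingers move at their own pace and stop on an object; the grip force is fixed at half the most. Time passes only in rows, so rows that repeat a pose let the fingers close. It gives the time, the measured TCP pose, the force, the opening and the grip force at its end, in the units of the state.
- read_state(): the state, without advancing time (a new reading comes with each control period).
- capture(name): name is "scene" or "top" or "wrist"; returns a dict with "color" (400x640x3 uint8, blue, green, red), "fovy" (degrees; the focal length in pixels is half the picture's height over the tangent of half this angle, whatever the lens; pixels are square), "cx", "cy" (the principal point, pixels), "camera_from_world" (4x4, takes a point from world to camera coordinates). Camera axes: x right, y up, looking along -z (the intrinsics and any distortion apply to the point x, -y, -z); pixel columns grow to the right and rows downward; lengths in m; the calibration is good to about 2 mm. A picture is of the moment at which its call begins. There is no depth.
- hand_in(): hands the job in; it is judged then, once.
The state is a dict: "time_s": time; "joint_positions": joint angles; "qvel": joint speeds; "tau": joint torques, N m; "position": TCP position; "tcp_rot": TCP orientation; "force": force on the tool from outside, world axes, zero at the start; "moment": the same for the moment, N m; "opening": opening from 0.0 (shut) to 1.0 (fully open); "grasp_force": force on a finger pad.
Only numpy, scipy, OpenCV 4.12 (cv2) and the standard library are available. Lean on these libraries where they do the work, as an engineer would, in place of code of your own. Each camera call takes 0.05 s, during which the arm holds its last target. There are 200 camera calls.

TASK

One of the two docks on the bench holds an electrode cassette: swing its contact arm fully aside to its stop, then pinch the cassette's two side catches all the way together and lift it straight up out of the dock. Finish while still holding it by the pinched catches, level and still, at least 10 cm higher than where it sat: do not put it down or let go. Leave the other things on the bench where they stand.

Things in the scene. Friction and masses are not known exactly. Their poses are not given: they have to be found in the camera images.
- dock: The dock holding the cassette, fixed on the bench: grey base plate 132 x 84 x 12 mm with a walled well, 74 x 68 mm outside, rim 42 mm above the bench, aluminium lips along both sides. Origin on the bench under the well's centre. x runs along the cassette, from the knob end to the arm's pivot post (16 mm thick, at x = 52 mm); y is the line along which the catches are pinched; z up.
- contact_arm (a joint): Angle (rad) of the contact arm, an aluminium bar 16 mm wide, 87 to 97 mm above the bench, on a vertical pivot. 0: it points along the dock's -x, over the cassette, and bars it from being lifted; it grows as the arm swings to the dock's +y side; 1.6: the stop, fully aside. Starts at 0 to 0.3, moves with about 1 N at the knob, stays where it is left.
- contact_arm_knob (a point): Middle of the upright black knob (14 mm diameter, 33 mm tall, 97 to 130 mm above the bench) on the free end of the contact arm, 100 mm from the pivot axis. This point is 113 mm above the bench.
- contact_arm_hinge (a point): Point on the arm's vertical pivot axis, at the knob's mid height (113 mm above the bench), over the steel post.
- cassette_pinch (a point): Point midway between the cassette's two thumb pads at their mid height, 68 mm above the bench when seated; axes as the dock's when seated. The grey ribbed upright pads, 26 mm long (x) and 28 mm tall (54 to 82 mm above the bench), stand on the cassette's +y and -y sides, 48 mm apart over their outer faces, 36 mm when fully pinched. The white core between them reaches 84 mm above the bench.
- catch_left (a joint): How far the catch on the cassette's +y side is pressed in (m): 0 sprung out, its tooth hooked 3.5 mm under the dock's lip; 0.006 fully in. The spring takes 2 N to start and 6 N fully in. Pressed 0.005 or more, the tooth passes the lip; both catches must be in for the cassette to come out.
- catch_right (a joint): The same for the catch on the cassette's -y side.
- cell_a_mid (a point): Bystander: mid height of a round glass cell with a white lid, 80 mm diameter, 91 mm tall.
- cell_b_mid (a point): Bystander: mid height of a second such glass cell.
- beaker_mid (a point): Bystander: mid height of an open glass beaker, 68 mm diameter, 80 mm tall.
- vial_mid (a point): Bystander: mid height of a small amber glass vial, 26 mm diameter, 45 mm tall, between the two docks.
- rinse_mid (a point): Bystander: mid height of a white plastic bottle, 64 mm diameter, 130 mm tall.
- weigh_jar_mid (a point): Bystander: mid height of a small stoppered glass weighing jar, 48 mm diameter, 48 mm tall.
- screwdriver_mid (a point): Bystander: a screwdriver lying on the bench, about 200 mm long; point near its middle.
- cassette: White plastic cassette, 60 mm long (x), 35 mm wide, 72 mm tall, about 150 g; origin at the centre of its underside, 12 mm above the bench when seated, 56 mm below cassette_pinch.
- empty_dock: The empty dock, fixed, no part in the job: same base and well, but no post, arm or cassette; origin and axes as for the other dock.
Not all that is in view belongs to the job. What is shaped like the dock but orange or turquoise is not meant. What is shaped like the cassette but purple is not meant.

How it is judged (in metres and radians):
On the way, in this order (a step that is already met when the one before it is completed fails the run):
1. the contact arm is swung aside (at least 1.2 rad) while the cassette is still seated (value of joint contact_arm above 1.2 rad and z of cassette_pinch in the frame of dock below 0.076 m), for 0.2 s.
2. both catches are pinched in (at least 4.5 mm each) by the fingers while the cassette is still in the dock (value of joint each of catch_left, catch_right above 0.0045 m and z of cassette_pinch in the frame of dock below 0.076 m), for 0.1 s.
3. the cassette is lifted at least 9 cm, level, by its pinched catches (z of cassette_pinch in the frame of dock above 0.158 m and value of joint each of catch_left, catch_right above 0.003 m and contact force between the fingers and cassette above 2 N and angle between cassette_pinch's own z axis and vertical below 0.3 rad), for 0.2 s.
At the end, for the whole second after the job is handed in: Held 90 mm or more above its seat, within 0.3 rad of level, under 50 mm/s; both catches in by over 3 mm, the fingers pressing it with over 2 N; touching neither dock; contact arm beyond 1.2 rad; no bystander moved over 30 mm (all of step 3 and value of joint contact_arm above 1.2 rad and contact force between cassette and dock below 0.05 N and contact force between cassette and empty_dock below 0.05 N and linear speed of cassette below 0.05 m/s and angular speed of cassette below 0.4 rad/s); the arm keeps its last pose, push and grip.
It fails at once if a bystander is moved by more than 30 mm (distance of any of cell_a_mid, cell_b_mid, beaker_mid, vial_mid, rinse_mid, weigh_jar_mid, screwdriver_mid from where it was at the start of the episode above 0.03 m).
It also fails if it takes over 58 s, if anything falls off the work surface, if the arm or the gripper's body presses on something with over 40 N, if the wrist force passes 120 N, or if a joint passes its speed limit or range.

## Working session

There is one attempt and no reset: what is moved stays moved. The work goes in short steps, Python scripts to look and compute and a tool call to move; the robot and the scene stay as the last step left them, time stands still between calls to the robot, and variables do not carry over. Pictures are saved under pics/ and viewed, at most 10 in all, crops included, and the job is handed in when it is done.

Besides the shell and the picture viewer there is one more tool, called in YAML: its name, and indented under it one key for each argument. jog_arm: Moves the arm, as the interface text tells. Its arguments: {"type":"object","properties":{"delta_pos":{"type":"array"},"turn":{"type":"array"},"grip":{"type":"array"}},"required":["delta_pos","turn","grip"]}

```bash
ls; mkdir -p pics
python3 - <<'E'
from rig import *
import cv2,pickle,numpy as np
d={}
for n in("scene","top","wrist"):
    c=capture(n);d[n]=c;cv2.imwrite(f"pics/{n}0.png",c["color"]);print(n,c["fovy"],c["cx"],c["cy"],[k for k in c]);print(np.round(c["camera_from_world"],3))
pickle.dump(d,open("d0.pkl","wb"))
s=read_state();print(s)
E
```

```text
pics
scene 44.363063375333944 317.80450962070455 203.36997472659698 ['color', 'fovy', 'cx', 'cy', 'camera_from_world']
[[ 6.620e-01  7.500e-01  1.000e-03 -3.840e-01]
 [-4.480e-01  3.950e-01  8.020e-01  1.530e-01]
 [ 6.010e-01 -5.310e-01  5.980e-01 -1.527e+00]
 [ 0.000e+00  0.000e+00  0.000e+00  1.000e+00]]
top 51.31779128611947 327.94908966398685 201.48671750526 ['color', 'fovy', 'cx', 'cy', 'camera_from_world']
[[ 0.005 -1.     0.005  0.009]
 [ 0.988  0.006  0.155 -0.549]
 [-0.155  0.004  0.988 -1.309]
 [ 0.     0.     0.     1.   ]]
wrist 68.3345374929369 315.3425117054853 200.69364856036057 ['color', 'fovy', 'cx', 'cy', 'camera_from_world']
[[ 0.26   0.966 -0.001 -0.623]
 [-0.932  0.251 -0.261  0.032]
 [-0.252  0.068  0.965 -0.39 ]
 [ 0.     0.     0.     1.   ]]
{'time_s': 0.15, 'joint_positions': array([ 6.47152431e+01,  3.02692525e+01,  8.21418318e+01, -1.53709589e-03,
        6.76886923e+01, -1.02285385e+01]), 'qvel': array([ 0.01729247, -0.19119721, -0.22596988, -0.00108916,  0.01346106,
       -0.15952278]), 'tau': array([ 5.19651203e-04, -4.40431881e+01, -1.76842797e+01,  6.33390038e-02,
        5.53084386e-02, -1.14197155e-04]), 'position': array([0.16207139, 0.60296314, 0.19155661]), 'tcp_rot': array([[-9.65673957e-01,  2.59756209e-01, -7.21353598e-04],
       [ 2.59757054e-01,  9.65672698e-01, -1.58519474e-03],
       [ 2.84827298e-04, -1.71815797e-03, -9.99998483e-01]]), 'force': array([ 0.31362033, -1.26002757,  0.09520347]), 'moment': array([-0.01102841,  0.02590187, -0.01095006]), 'grasp_force': 0.0, 'opening': 0.9979278036759401}
```

View pics/scene0.png

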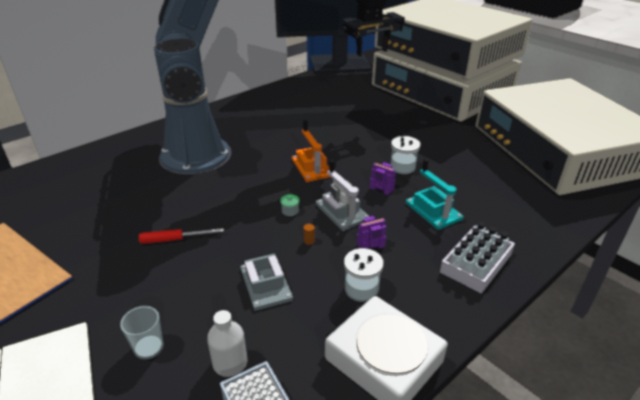

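View pics/top0.png

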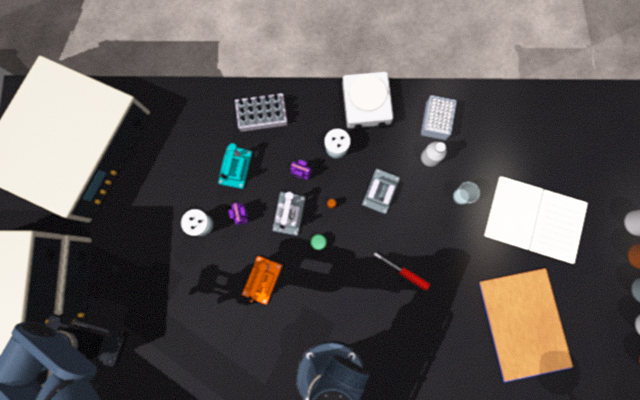

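Candidates: grey dock with arm and cassette, top (289,212) / scene (342,202). Grey empty dock, top (381,190). Orange decoy (262,280) and turquoise decoy (235,165). The first fits: it is grey, with a post, an arm and a white cassette. I'll confirm it in one crop.

Run:
```python
import cv2,pickle,numpy as np
d=pickle.load(open("d0.pkl","rb"))
a=cv2.resize(d["top"]["color"][180:250,255:325],(560,560),interpolation=cv2.INTER_CUBIC)[:, :400] if 0 else cv2.resize(d["top"]["color"][182:242,264:314],(400,480),interpolation=cv2.INTER_CUBIC)
b=cv2.resize(d["scene"]["color"][160:235,310:372],(400,484),interpolation=cv2.INTER_CUBIC)[:480]
cv2.imwrite("pics/crop0.png",np.clip(np.hstack([a,b])*1.0,0,255).astype(np.uint8))
```

```text
(no output)
```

View pics/crop0.png

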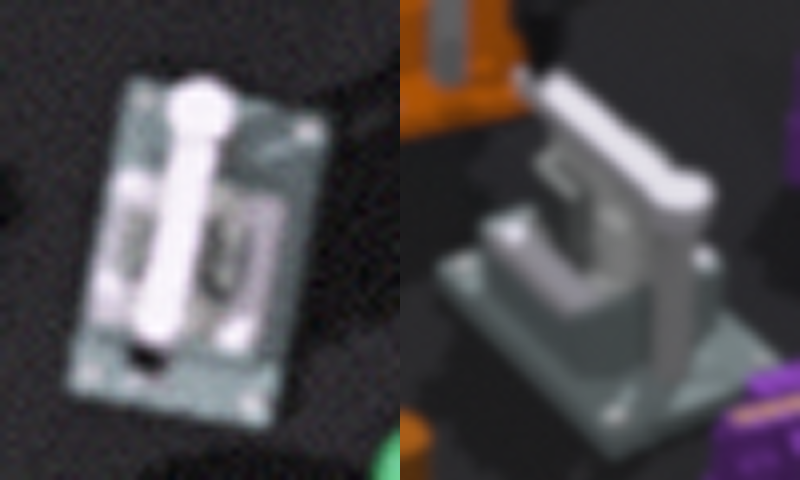

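The crop confirms it: grey base, white cassette, aluminium arm. The pivot disc is at top (289,195) and the knob at about (282.5,227), so dock +x points away from the robot.

```bash
cat > h.py <<'E'
import numpy as np,cv2,pickle
def ray(c,uv,z):
    f=200/np.tan(np.radians(c["fovy"]/2));M=c["camera_from_world"];R,t=M[:3,:3],M[:3,3]
    o=-R.T@t;d=R.T@np.array([(uv[0]-c["cx"])/f,-(uv[1]-c["cy"])/f,-1]);return o+d*(z-o[2])/d[2]
def proj(c,p):
    f=200/np.tan(np.radians(c["fovy"]/2));q=c["camera_from_world"]@np.append(p,1)
    return np.array([c["cx"]+f*q[0]/-q[2],c["cy"]+f*q[1]/q[2]])
E
python3 - <<'E'
from h import *
d=pickle.load(open("d0.pkl","rb"));T=d["top"]
K=np.array([(135,78),(330,122),(270,425),(70,390)])/8+[263.5,181.5]
P=np.array([ray(T,k,.012) for k in K]);c=P.mean(0)
print(P.round(3),c.round(3));e=(P[0]+P[1]-P[2]-P[3])/2;print("len",np.linalg.norm(e),"yaw",np.degrees(np.arctan2(e[1],e[0])))
e2=(P[0]+P[3]-P[1]-P[2])/2;print("wid",np.linalg.norm(e2),"yaw-90",np.degrees(np.arctan2(e2[1],e2[0]))-90)
h=ray(T,np.array((200,105))/8+[263.5,181.5],.1);k=ray(T,np.array((152,345))/8+[263.5,181.5],.13)
print("hinge",h,"knobtop",k,np.degrees(np.arctan2(*(h-k)[1::-1])))
for n,uv,z in(("jar",(319,242),.048),("vial",(331,203),.045),("purp1",(301,169),.05),("purp2",(238,213),.05),("orange",(262,280),.05),("cellA",(337,140),.091),("empty",(381,190),.04),("cellB",(196,222),.091)):print(n,ray(T,uv,z).round(3))
E
```

```text
[[0.587 0.17  0.012]
 [0.569 0.089 0.012]
 [0.443 0.112 0.012]
 [0.457 0.194 0.012]] [0.514 0.141 0.012]
len 0.13028182771176236 yaw -10.294636249439455
wid 0.08343689887987818 yaw-90 -11.065926749156546
hinge [0.56041282 0.13478088 0.1       ] knobtop [0.46357115 0.14823056 0.13      ] -7.9068393026475094
jar [0.417 0.039 0.048]
vial [0.543 0.002 0.045]
purp1 [0.654 0.1   0.05 ]
purp2 [0.508 0.3   0.05 ]
orange [0.297 0.217 0.05 ]
cellA [ 0.74  -0.016  0.091]
empty [ 0.588 -0.162  0.04 ]
cellB [0.474 0.421 0.091]
```

jog_arm:
  delta_pos:
    - [2, -3, 4]
    - [5, -8, 6]
    - [8.5, -13.5, 6]
    - [12, -19, 6]
    - [15, -24, 6]
    - [18, -29, 6]
    - [21, -34, 6]
    - [24, -38.5, 6]
    - [27, -43, 6]
    - [29, -46, 6]
    - [30, -48, 6]
    - [30, -48, 6]
  turn: [0, 1, 2, 3, 4, 4.5, 4.5, 4.5, 4.5, 4.5, 4.5, 4.5]
  grip: [1, 1, 1, 1, 1, 1, 1, 1, 1, 1, 1, 1]

```text
time_s: 1.65
position: [0.4628, 0.1224, 0.2521]
tcp_rot: [[-0.983, 0.186, -0.0], [0.186, 0.983, 0.0], [0.0, 0.0, -1.0]]
force: [-0.4, 0.3, -0.7]
opening: 0.008
grasp_force: 0.0
```

Run:
```python
from rig import *
from h import *
c=capture("wrist");pickle.dump(c,open("d1.pkl","wb"));cv2.imwrite("pics/w1.png",c["color"])
print(read_state()["position"])
for p in((.463,.15,.113),(.565,.131,.113),(.514,.141,.068)):print(proj(c,p))
```

```text
[0.46201518 0.12340379 0.25207732]
[339.67945022 180.83411814]
[338.14272401 263.11827975]
[336.61630483 212.22349508]
```

View pics/w1.png

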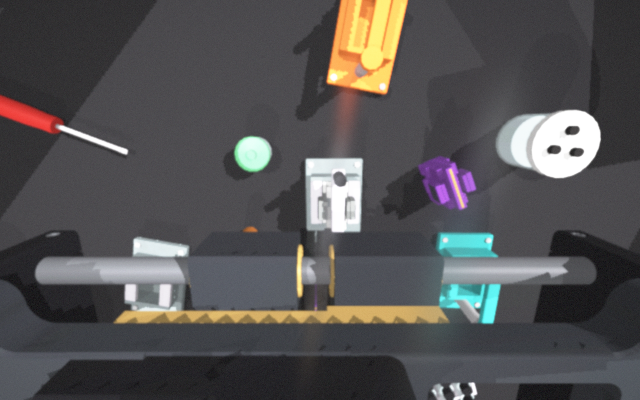

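The view shows the dock square to the tool: near base corners at (306,158) and (362,158), knob top at (340,178). My predicted knob was at (340,181), so the estimate holds.

Run:
```python
from h import *
c=pickle.load(open("d1.pkl","rb"))
a,b=ray(c,(306,158),.012),ray(c,(362,158),.012);print(a,b,np.linalg.norm(a-b));e=b-a;print("y heading",np.degrees(np.arctan2(e[1],e[0])))
x=np.array([np.cos(np.radians(-10.7)),np.sin(np.radians(-10.7)),0]);print("centre",(a+b)/2+.066*x)
print("knob",ray(c,(340,178),.13))
cv2.imwrite("pics/w1c.png",cv2.resize(c["color"][145:235,280:390],None,fx=6,fy=6,interpolation=cv2.INTER_CUBIC))
```

```text
[0.44157398 0.11183424 0.012     ] [0.45688081 0.19250428 0.012     ] 0.08210940427560148
y heading 79.25607192300923
centre [0.51407984 0.13991527 0.012     ]
knob [0.45637729 0.15006406 0.13      ]
```

View pics/w1c.png

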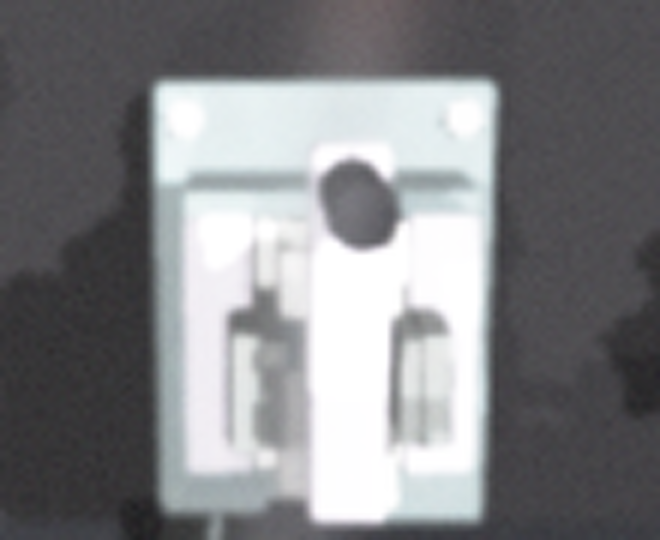

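jog_arm:
  delta_pos:
    - [-0.4, -1.5, -5]
    - [-0.4, -1.5, -10]
    - [-0.4, -1.5, -14.5]
    - [-0.4, -1.5, -14.5]
    - [-0.2, -0.4, -14.5]
    - [0, 0.6, -14.5]
    - [0.2, 2.1, -14.5]
    - [0.4, 3.6, -14.5]
    - [1, 4.9, -14.5]
    - [1.5, 6.2, -14.5]
    - [2.6, 7.5, -14.5]
    - [3.7, 8.7, -14.5]
  turn: [0, 0, 0, 0, 0, 0, 0, 0, 0, 0, 0, 0]
  grip: [1, 1, 1, 1, 1, 1, 1, 1, 1, 1, 1, 1]

```text
time_s: 3.2
position: [0.5004, 0.2114, 0.1073]
tcp_rot: [[-0.983, 0.183, 0.0], [0.183, 0.983, 0.0], [-0.0, 0.0, -1.0]]
force: [0.9, 0.1, -0.1]
opening: 0.009
grasp_force: 0.0
```

jog_arm:
  delta_pos:
    - [1.5, 0.9, 0]
    - [2.9, 1.6, 0]
    - [4, 1.9, 0]
    - [5, 2.1, 0]
    - [5.6, 2.2, 0]
    - [6.2, 2.2, 0]
    - [6.7, 2.1, 0]
    - [7, 2.1, 0]
    - [7, 2.1, 0]
  turn: [0, 0, 0, 0, 0, 0, 0, 0, 0]
  grip: [1, 1, 1, 1, 1, 1, 1, 1, 1]

```text
time_s: 4.32
position: [0.5694, 0.2314, 0.1074]
tcp_rot: [[-0.983, 0.183, -0.0], [0.183, 0.983, -0.0], [0.0, -0.0, -1.0]]
force: [-0.0, 0.1, 0.2]
opening: 0.005
grasp_force: 0.0
```

Run:
```python
from rig import *
from h import *
T=capture("top");S=capture("scene");pickle.dump((T,S),open("d2.pkl","wb"))
a=cv2.resize(T["color"][165:255,245:335],(400,400),interpolation=cv2.INTER_CUBIC)
b=cv2.resize(S["color"][130:240,300:410],(400,400),interpolation=cv2.INTER_CUBIC)
cv2.imwrite("pics/p2.png",np.hstack([a,b]))
```

```text
(no output)
```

View pics/p2.png

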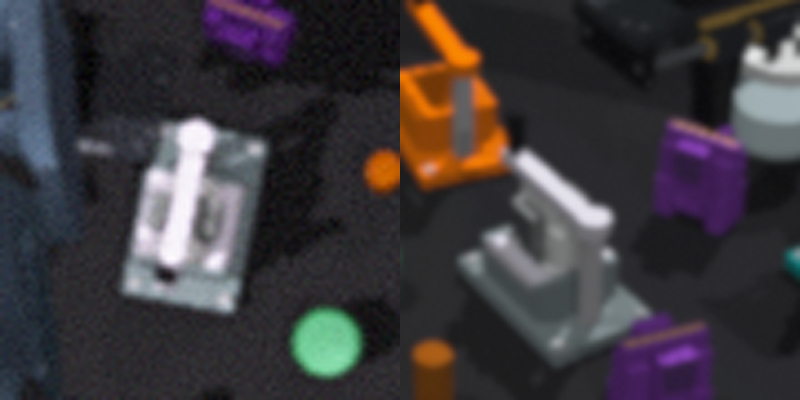

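The arm is still at its start angle and the gripper is left of it, so the fingers missed the knob. I'll check where the TCP projects against where the gripper shows.

Run:
```python
from rig import *
from h import *
T,S=pickle.load(open("d2.pkl","rb"));p=read_state()["position"];print(p,read_state()["joint_positions"])
for n,c in(("T",T),("S",S)):print(n,"TCP",proj(c,p),"knob",proj(c,(.467,.149,.113)),"knobtop",proj(c,(.467,.149,.13)),"hinge",proj(c,(.565,.131,.1)),"centre",proj(c,(.514,.1405,.012)))
d=pickle.load(open("d0.pkl","rb"));print(proj(d["top"],(.162,.603,.192)),proj(d["scene"],(.162,.603,.192)))
cv2.imwrite("pics/s2.png",np.vstack([S["color"][0:260,150:560],T["color"][130:330,100:510]]))
```

```text
[0.56902461 0.23149546 0.1073094 ] [ 1.17261579e+01  3.53429059e+01  8.80535187e+01  3.85197418e-03
  5.66312349e+01 -6.77176643e+01]
T TCP [257.12858854 191.30296927] knob [282.84853011 224.06104942] knobtop [282.2691888  223.48770062] hinge [289.7428832  193.18142331] centre [288.86386191 213.00961974]
S TCP [383.33434154 173.81767055] knob [332.15008695 167.24579685] knobtop [332.27033433 161.59290025] hinge [353.91838442 190.60367657] centre [341.25955161 208.24647087]
[111.91670437 330.99143339] [370.41906528  61.70967304]
```

View pics/s2.png

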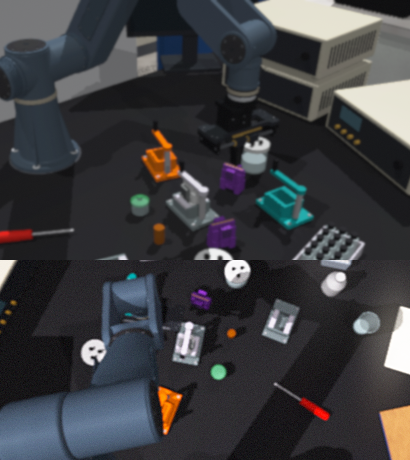

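jog_arm:
  delta_pos:
    - [0, 0, 3]
    - [-2, -2, 6]
    - [-5, -5.5, 6]
    - [-8, -9, 6]
    - [-11, -12.3, 6]
    - [-11, -12.3, 6]
    - [-11, -12.3, 3]
    - [-11, -12.3, 0]
    - [-11, -12.3, 0]
    - [-11, -12.3, 0]
  turn: [0, 0, 0, 0, 0, 0, 0, 0, 0, 0]
  grip: [1, 1, 1, 1, 1, 1, 1, 1, 1, 1]

```text
time_s: 5.68
position: [0.4605, 0.1089, 0.108]
tcp_rot: [[-0.983, 0.183, 0.002], [0.183, 0.983, 0.0], [-0.002, 0.0, -1.0]]
force: [-0.0, 0.2, -0.6]
opening: 0.002
grasp_force: 0.0
```

Run:
```python
from rig import *
from h import *
T=capture("top");S=capture("scene");W=capture("wrist");p=read_state()["position"];pickle.dump((T,S,W),open("d3.pkl","wb"))
for c in(T,S,W):print(proj(c,p),proj(c,(.467,.149,.13)))
a=cv2.resize(W["color"][120:340,205:425],(400,400))
b=cv2.resize(S["color"][120:230,280:390],(400,400),interpolation=cv2.INTER_CUBIC)
cv2.imwrite("pics/p3.png",np.hstack([a,b]))
```

```text
[296.13523811 226.41964454] [282.2691888  223.48770062]
[318.69311151 173.39176485] [332.27033433 161.59290025]
[316.64729743 226.80455441] [382.16309625 237.42993718]
```

View pics/p3.png

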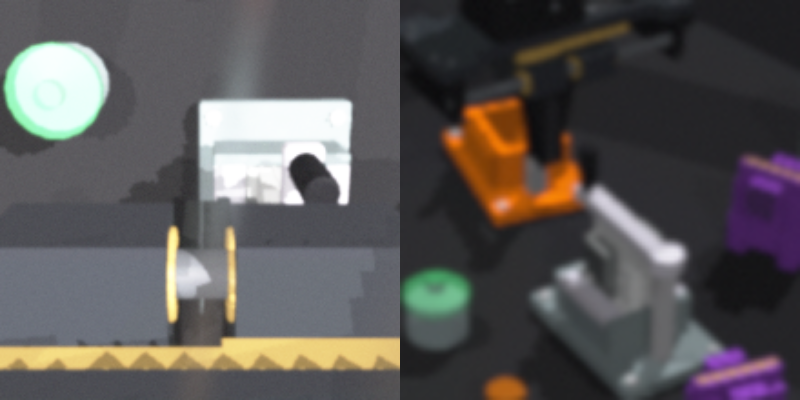

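Run:
```python
from h import *
T,S,W=pickle.load(open("d3.pkl","rb"));T0=pickle.load(open("d0.pkl","rb"))["top"];S0=pickle.load(open("d0.pkl","rb"))["scene"]
q=lambda x,y:(205+x*.55,120+y*.55)
print("knob W3",ray(W,q(322,188),.13),"base knob-bottom",ray(W,q(302,160),.097),"corners",ray(W,q(200,100),.012),ray(W,q(350,100),.012))
W1=pickle.load(open("d1.pkl","rb"))
for uv,z,n in(((360,225),.13,"knobtop W1"),((342,175),.113,"kn"),((185,215),.042,"rimL"),((475,215),.042,"rimR"),((185,475),.042,"rimLfar"),((475,475),.042,"rimRfar")):
    print(n,ray(W1,(280+uv[0]/6,145+uv[1]/6),z))
# dark knob, scene: triangulate with W3
for n,c,c0 in(("top",T,T0),("scene",S,S0)):print(n,cv2.absdiff(c["color"],c0["color"])[205:230,276:290].mean() if n=="top" else 0)
P=lambda c:np.array([[200/np.tan(np.radians(c["fovy"]/2)),0,c["cx"]],[0,200/np.tan(np.radians(c["fovy"]/2)),c["cy"]],[0,0,1]])@np.diag([1,-1,-1])@c["camera_from_world"][:3]
s=(280+(585-400)*.275,120+150*.275);s=np.array(s)
X=cv2.triangulatePoints(P(W),P(S),np.array(q(322,188)),s);print("tri knobtop",(X[:3]/X[3]).ravel(),s)
```

```text
knob W3 [0.45776491 0.15011349 0.13      ] base knob-bottom [0.45764029 0.1494282  0.097     ] corners [0.44161368 0.11113652 0.012     ] [0.45665791 0.19184469 0.012     ]
knobtop W1 [0.46129003 0.14924338 0.13      ]
kn [0.45479675 0.14827424 0.113     ]
rimL [0.4705342  0.11385164 0.042     ]
rimR [0.48309083 0.17998972 0.042     ]
rimLfar [0.53325217 0.10170199 0.042     ]
rimRfar [0.54633349 0.17052442 0.042     ]
top 101.21809523809524
scene 0
tri knobtop [0.45938538 0.15106728 0.12656465] [330.875 161.25 ]
```

Knob is at (0.458, 0.150) and the well centre at about (0.506, 0.1415). The base plate is offset 8 mm from the origin, so my earlier sweep ran 8–10 mm too far inside. I'll redo it in the corrected frame.

jog_arm:
  delta_pos:
    - [-0.7, 0, -0.3]
    - [-0.7, 0, -0.3]
    - [-0.6, 1, -0.3]
    - [-0.5, 2, -0.3]
    - [-0.4, 3, -0.3]
    - [-0.3, 4, -0.3]
    - [-0.15, 5, -0.3]
    - [-0.15, 5, -0.3]
  turn: [0, 0, 0, 0, 0, 0, 0, 0]
  grip: [1, 1, 1, 1, 1, 1, 1, 1]

```text
time_s: 6.82
position: [0.458, 0.1593, 0.1043]
tcp_rot: [[-0.983, 0.182, 0.0], [0.182, 0.983, -0.0], [-0.0, 0.0, -1.0]]
force: [0.5, 0.0, -1.2]
opening: 0.006
grasp_force: 0.0
```

Run:
```python
from rig import *
from h import *
T=capture("top");S=capture("scene");W=capture("wrist");p=read_state()["position"];pickle.dump((T,S,W),open("d4.pkl","wb"))
print(p,proj(S,p),proj(W,p))
a=cv2.resize(W["color"][120:340,205:425],(400,400))
b=cv2.resize(S["color"][120:230,280:390],(400,400),interpolation=cv2.INTER_CUBIC)
cv2.imwrite("pics/p4.png",np.hstack([a,b]))
```

```text
[0.45768083 0.15843439 0.10428567] [332.31914635 167.34012755] [316.51157018 226.96503046]
```

View pics/p4.png

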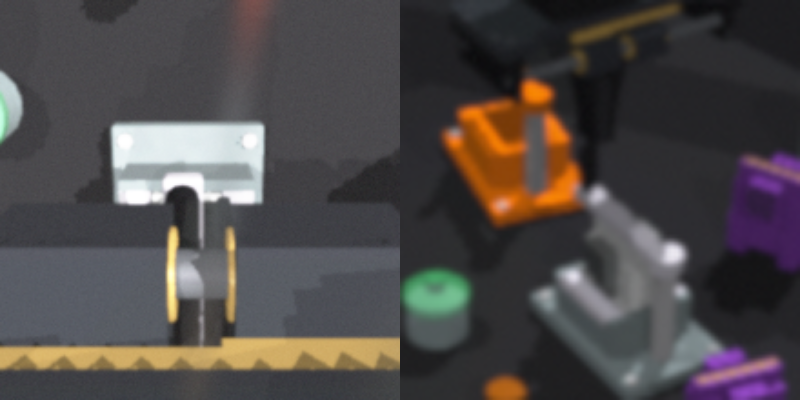

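The knob still reads about the same while the TCP is right beside it. I suspect the visible tips end above the reported TCP, so I'll check numerically by differencing the scene pictures along the projected finger axis.

Run:
```python
from h import *
d=pickle.load(open("d0.pkl","rb"));S0=d["scene"]
for n,p in(("d2",(.569,.2315,.107)),("d3",(.4605,.1089,.108)),("d4",(.458,.1585,.1043))):
    t=pickle.load(open(n+".pkl","rb"));S=t[1];D=cv2.absdiff(S["color"],S0["color"]).max(2)
    print(n,"shift",(S["camera_from_world"]-S0["camera_from_world"]).round(4).max())
    for dz in np.arange(-.02,.06,.005):
        u,v=proj(S,(p[0],p[1],p[2]+dz)).round().astype(int);print(round(dz,3),(u,v),D[v,u-5:u+6],S["color"][v,u-5:u+6].max(1))
```

```text
d2 shift 0.0
-0.02 (np.int64(383), np.int64(180)) [1 1 1 1 1 1 2 1 3 2 1] [75 72 69 67 74 80 81 80 82 84 86]
-0.015 (np.int64(383), np.int64(179)) [1 1 1 1 1 1 1 1 1 1 1] [68 64 61 62 70 78 80 80 82 85 88]
-0.01 (np.int64(383), np.int64(177)) [0 1 1 2 2 1 0 2 1 1 1] [58 57 57 61 68 76 79 82 83 87 89]
-0.005 (np.int64(383), np.int64(176)) [1 1 1 1 1 1 1 0 1 1 1] [59 59 59 62 68 76 80 81 85 89 94]
0.0 (np.int64(383), np.int64(174)) [0 1 1 1 0 1 0 1 1 1 1] [ 61  62  64  66  72  82  85  88  95 102 105]
0.005 (np.int64(383), np.int64(172)) [1 1 1 1 2 1 1 1 1 2 1] [ 87 102 117 131 147 151 134 108  95  93  93]
0.01 (np.int64(384), np.int64(171)) [2 2 2 1 2 2 1 0 1 1 1] [144 157 166 171 167 146 116  97  93  94 100]
0.015 (np.int64(384), np.int64(169)) [1 1 1 2 1 2 2 1 1 1 2] [162 155 146 141 132 124 121 121 128 138 148]
0.02 (np.int64(384), np.int64(167)) [ 1  1  1  0  3  9 10  9  8 10  9] [119 119 123 130 137 136 140 147 142 134 130]
0.025 (np.int64(384), np.int64(166)) [ 2  2  1  5 15 33 49 50 41 34 30] [124 132 137 146 146 129 114 112 109 115 124]
0.03 (np.int64(384), np.int64(164)) [  1 
[... 3678 characters left out ...]
5  7 12  9  2  7 10 12 13] [51 43 36 27 21 23 29 36 39 42 44]
0.03 (np.int64(333), np.int64(157)) [16  7  1  9 12 11  8  3  3  2  5] [47 37 29 21 17 19 22 27 27 27 33]
0.035 (np.int64(333), np.int64(156)) [ 9  1  9 12 13 11  9  3  4  5  3] [38 29 22 16 16 19 23 26 27 26 30]
0.04 (np.int64(333), np.int64(154)) [ 4  8 14 13 12 12  5  3  4  6  4] [32 22 16 16 16 19 24 27 26 23 27]
0.045 (np.int64(333), np.int64(152)) [ 4  7 13 15 14 10  5  4  4  9 13] [32 22 16 15 17 19 24 25 27 24 24]
0.05 (np.int64(333), np.int64(151)) [ 2  9 17 16 16 11  5  5  5  9 10] [30 21 15 16 15 19 24 25 26 23 24]
0.055 (np.int64(333), np.int64(149)) [ 1 10 16 21 21 17 12  8  8  9 10] [27 19 17 15 16 20 24 26 26 24 24]
```

The images clearly show the finger tip 27 mm above the reported TCP, the same in two poses, so the fingers passed just over the knob. I'll correct z by that amount.

jog_arm:
  delta_pos:
    - [0, 0, 1]
    - [-0.3, -3, 1]
    - [-0.6, -5.2, 1]
    - [-0.6, -5.2, -1]
    - [-0.6, -5.2, -2.5]
    - [-0.6, -5.2, -2.5]
    - [-0.4, -3.9, -2.5]
    - [-0.3, -2.6, -2.5]
    - [-0.2, -1.3, -2.5]
    - [-0.1, 0, -2.5]
    - [0.4, 1.3, -2.5]
    - [0.9, 2.6, -2.5]
  turn: [0, 0, 0, 0, 0, 0, 0, 0, 0, 0, 0, 0]
  grip: [1, 1, 1, 1, 1, 1, 1, 1, 1, 1, 1, 1]

```text
time_s: 8.48
position: [0.4674, 0.1855, 0.0794]
tcp_rot: [[-0.983, 0.183, 0.0], [0.183, 0.983, -0.0], [-0.0, -0.0, -1.0]]
force: [0.7, -1.3, 0.4]
opening: 0.004
grasp_force: 0.4
```

jog_arm:
  delta_pos:
    - [0.8, 1.2, 0]
    - [1.6, 2, 0]
    - [2.6, 2.8, 0]
    - [3.6, 3.5, 0]
    - [4.6, 4, 0]
    - [5.6, 4.3, 0]
    - [6.5, 4.6, 0]
    - [7.4, 4.7, 0]
    - [8, 4.8, 0]
    - [8.6, 4.7, 0]
    - [9.2, 4.7, 0]
    - [9.2, 4.7, 0]
  turn: [0, 0, 0, 0, 0, 0, 0, 0, 0, 0, 0, 0]
  grip: [1, 1, 1, 1, 1, 1, 1, 1, 1, 1, 1, 1]

```text
time_s: 9.98
position: [0.5596, 0.2314, 0.0794]
tcp_rot: [[-0.983, 0.183, 0.001], [0.183, 0.983, -0.0], [-0.001, 0.0, -1.0]]
force: [-0.1, 0.6, 0.3]
opening: 0.002
grasp_force: 0.0
```

Run:
```python
from rig import *
from h import *
T=capture("top");S=capture("scene");W=capture("wrist");s=read_state();p=s["position"];pickle.dump((T,S,W),open("d5.pkl","wb"))
print(p,s["force"])
S0=pickle.load(open("d0.pkl","rb"))["scene"]
# is the bar gone from over the cassette? sample bright pixels along start line and at 1.6 line in scene
h=np.array([.556,.132,.097])
for th in np.arange(0,1.8,.1):
    a=np.radians(169.3)-th;v=[]
    for r in(.04,.055,.07,.085):
        u,w=proj(S,h+r*np.array([np.cos(a),np.sin(a),0])).round().astype(int);v.append((int(S["color"][w,u].min()),int(S0["color"][w,u].min())))
    print(round(th,1),v)
```

```text
[0.55873874 0.23144732 0.07939251] [ 0.21115573 -0.47215111  0.25896986]
0.0 [(107, 222), (85, 221), (44, 223), (33, 208)]
0.1 [(109, 223), (48, 222), (42, 203), (41, 178)]
0.2 [(112, 196), (42, 135), (42, 81), (42, 47)]
0.3 [(105, 137), (45, 62), (42, 42), (42, 42)]
0.4 [(64, 70), (44, 44), (41, 41), (42, 41)]
0.5 [(50, 51), (42, 42), (42, 42), (42, 42)]
0.6 [(42, 42), (41, 42), (40, 42), (39, 42)]
0.7 [(41, 42), (41, 41), (39, 42), (40, 41)]
0.8 [(42, 42), (41, 41), (39, 42), (39, 41)]
0.9 [(42, 42), (40, 42), (39, 41), (39, 39)]
1.0 [(42, 41), (39, 41), (39, 41), (39, 39)]
1.1 [(41, 42), (39, 41), (40, 39), (40, 38)]
1.2 [(44, 42), (40, 41), (39, 38), (34, 36)]
1.3 [(46, 41), (41, 40), (38, 41), (29, 29)]
1.4 [(78, 41), (53, 39), (41, 32), (29, 29)]
1.5 [(120, 42), (90, 37), (72, 31), (63, 28)]
1.6 [(123, 41), (104, 34), (102, 30), (98, 28)]
1.7 [(132, 41), (107, 31), (109, 32), (111, 29)]
```

The arm is now at about 1.55–1.6 rad. I'll nudge it gently to feel the stop.

jog_arm:
  delta_pos:
    - [0.3, 0, 0]
    - [0.6, -0.1, 0]
    - [0.8, -0.1, 0]
    - [0.8, -0.1, 0]
  turn: [0, 0, 0, 0]
  grip: [1, 1, 1, 1]

```text
time_s: 10.62
position: [0.562, 0.2314, 0.0789]
tcp_rot: [[-0.983, 0.183, -0.01], [0.183, 0.983, 0.001], [0.01, -0.001, -1.0]]
force: [-8.4, 2.9, 4.2]
opening: 0.005
grasp_force: 4.0
```

The stop is reached, at about 8 N. Now I'll retreat, open, and look at the cassette from a little behind it.

jog_arm:
  delta_pos:
    - [-1.5, 0, 0]
    - [-2, 0, 3]
    - [-4, -1.5, 8]
    - [-8, -4, 9]
    - [-11, -6.5, 9]
    - [-12.7, -7.8, 9]
    - [-12.7, -7.8, 9]
    - [-12.7, -7.8, 9]
  turn: [0, 0, 0, 0, 0, 0, 0, 0]
  grip: [1, 1, 0.5, 0, 0, 0, 0, 0]

```text
time_s: 11.62
position: [0.4414, 0.1528, 0.1697]
tcp_rot: [[-0.983, 0.183, 0.003], [0.183, 0.983, 0.0], [-0.002, 0.001, -1.0]]
force: [-0.1, -0.5, -0.1]
opening: 0.604
grasp_force: 0.0
```

Run:
```python
from rig import *
from h import *
T=capture("top");S=capture("scene");W=capture("wrist");s=read_state();pickle.dump((T,S,W,s["position"]),open("d6.pkl","wb"))
print(s["position"],s["tcp_rot"].round(4),s["opening"]);p=proj(W,(.506,.1415,.08));print(p,proj(W,s["position"]),proj(W,s["position"]+[0,0,.027]))
u,v=p.astype(int);u0,v0=u-75,v-70;print("crop origin",u0,v0,"scale 4")
a=cv2.resize(W["color"][v0:v0+140,u0:u0+150],(600,560),interpolation=cv2.INTER_CUBIC)
b=cv2.resize(S["color"][130:235,320:370],(200,420),interpolation=cv2.INTER_CUBIC);b=np.vstack([b,np.zeros((140,200,3),np.uint8)])
cv2.imwrite("pics/p6.png",np.hstack([a,b]))
```

```text
[0.44101309 0.15296637 0.16931972] [[-9.832e-01  1.827e-01  1.100e-03]
 [ 1.827e-01  9.832e-01  1.000e-04]
 [-1.100e-03  3.000e-04 -1.000e+00]] 0.7414155697425927
[316.70886244 256.27761086] [316.74336432 226.60110899] [317.02664564 242.04260973]
crop origin 241 186 scale 4
```

View pics/p6.png

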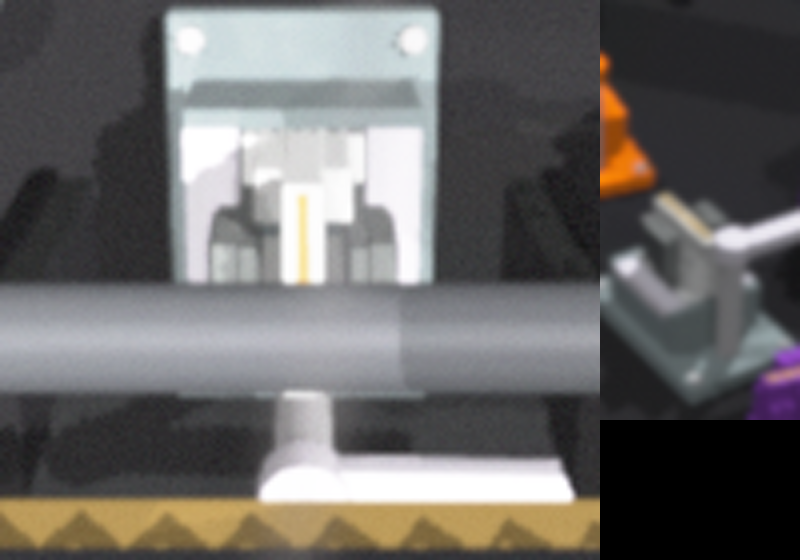

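The arm is fully aside. The core stripe is at crop x=302 and the pads' outer edges at 210 and 397, so the cassette is centred where predicted. The hinge disc is at (300,485).

Run:
```python
from h import *
W=pickle.load(open("d6.pkl","rb"))[2]
q=lambda x,y:(241-.5+x/4,186-.5+y/4)
x=np.array([np.cos(np.radians(-10.7)),np.sin(np.radians(-10.7)),0]);y=np.array([-x[1],x[0],0]);O=np.array([.506,.1415,0])
for n,uv,z in(("padL -x corner",(215,244),.082),("padR -x corner",(392,244),.082),("stripe",(302,195),.084),("stripe2",(302,280),.084),("hinge disc",(300,485),.097),("cornerL",(166,12),.012),("cornerR",(440,12),.012),("rimL",(180,126),.042),("rimR",(424,126),.042)):
    P=ray(W,q(*uv),z)-O;print(n,(P+O).round(4),"dock mm",(P@x*1e3).round(1),(P@y*1e3).round(1))
```

```text
padL -x corner [0.49   0.1209 0.082 ] dock mm -11.9 -23.2
padR -x corner [0.4983 0.1657 0.082 ] dock mm -12.0 22.4
stripe [0.48   0.1455 0.084 ] dock mm -26.3 -0.8
stripe2 [0.5031 0.1413 0.084 ] dock mm -2.8 -0.8
hinge disc [0.5538 0.1313 0.097 ] dock mm 48.8 -1.2
cornerL [0.442  0.1107 0.012 ] dock mm -57.1 -42.1
cornerR [0.4573 0.1928 0.012 ] dock mm -57.3 41.4
rimL [0.4693 0.1122 0.042 ] dock mm -30.6 -35.6
rimR [0.4822 0.1808 0.042 ] dock mm -30.7 34.2
```

jog_arm:
  delta_pos:
    - [2, -0.4, 0]
    - [4, -0.8, 0]
    - [6.2, -1.15, 0]
    - [6.2, -1.15, 0]
    - [6.2, -1.15, -3]
    - [6.2, -1.15, -6]
    - [6.2, -1.15, -9]
    - [6.2, -1.15, -11]
    - [6.2, -1.15, -12.5]
    - [6.2, -1.15, -13.8]
    - [6.2, -1.15, -13.8]
  turn: [0, 0, 0, 0, 0, 0, 0, 0, 0, 0, 0]
  grip: [0, 0, 0, 0, 0, 0, 0, 0, 0, 0, 0]

```text
time_s: 13.15
position: [0.5011, 0.1411, 0.0307]
tcp_rot: [[-0.983, 0.183, -0.002], [0.183, 0.983, -0.0], [0.002, -0.0, -1.0]]
force: [-0.4, 0.2, 0.0]
opening: 0.999
grasp_force: 0.0
```

Run:
```python
from rig import *
from h import *
S=capture("scene");s=read_state();p=s["position"];R=s["tcp_rot"];print(p,s["opening"],s["force"])
S6=pickle.load(open("d6.pkl","rb"))[1];D=cv2.absdiff(S["color"],S6["color"]).max(2)
for sg in(1,-1):   # finger mid thickness, columns of change along height above TCP
    for dz in np.arange(.0,.06,.006):
        u,v=proj(S,p+R[:,1]*sg*.051+[0,0,dz]).round().astype(int);print(sg,round(dz,3),D[v,u-4:u+5],S["color"][v,u-4:u+5].max(1))
```

```text
[0.5017214  0.14109961 0.03127517] 1.0026448755162753 [-0.08541972  0.00403319  0.31015842]
1 0.0 [9 9 9 9 9 7 7 6 6] [114 117 117 117 113 103  88  74  64]
1 0.006 [44 48 43 36 30 25 20 16 13] [125 132 144 151 148 136 121 112 107]
1 0.012 [92 91 77 62 56 53 53 51 43] [125 133 151 167 168 155 132 118 115]
1 0.018 [124 126 123 116 110 112 120 123 121] [114 114 118 126 132 128 117 113 113]
1 0.024 [ 86 105 116 119 112 109 114 126 127] [117 113 104  93  84  79  83  92 100]
1 0.03 [31 34 40 43 41 38 42 48 55] [68 59 47 38 32 29 30 39 51]
1 0.036 [27 27 27 27 27 26 27 21 13] [42 30 24 22 22 23 22 29 37]
1 0.042 [15 22 27 26 26 26 25 21 12] [36 28 23 23 23 23 24 28 37]
1 0.048 [12 20 26 28 28 27 27 24 15] [38 29 24 22 22 23 22 25 34]
1 0.054 [11 18 25 28 27 28 28 25 19] [39 31 24 22 22 22 21 23 29]
-1 0.0 [6 6 7 7 6 6 7 6 8] [61 75 87 93 95 93 87 80 73]
-1 0.006 [6 8 9 9 8 6 5 6 8] [ 94 116 132 132 116  94  78  72  69]
-1 0.012 [10 10 10 10  8  6  6  7 12] [127 140 145 137 116  90  75  71  70]
-1 0.018 [10 10 11  9  8  6  6  9 14] [137 153 154 141 115  89  76  75  79]
-1 0.024 [ 8  8  9  9  9 17 30 43 51] [ 87 106 117 113  97  78  73  82  95]
-1 0.03 [  4   5   5  13  35  78 130 153 123] [ 45  46  48  48  45  38  34  53 102]
-1 0.036 [  4   6  14  32  71 123 164 164 113] [ 44  41  35  27  19  14  18  47 112]
-1 0.042 [ 7 10 21 34 47 67 84 83 57] [43 39 28 18 15 14 16 34 78]
-1 0.048 [ 6 10 21 32 35 34 33 28 20] [43 38 26 16 13 14 16 23 36]
-1 0.054 [ 7 11 20 30 34 32 31 26 18] [43 37 27 17 13 15 16 21 29]
```

jog_arm:
  delta_pos:
    - [0, 0, -0.1]
    - [0, 0, -0.1]
    - [0, 0, -0.1]
    - [0, 0, -0.1]
    - [0, 0, -0.1]
    - [0, 0, -0.1]
    - [0, 0, -0.1]
    - [0, 0, -0.1]
    - [0, 0, -0.1]
    - [0, 0, -0.1]
  turn: [0, 0, 0, 0, 0, 0, 0, 0, 0, 0]
  grip: [1, 1, 1, 1, 1, 1, 1, 1, 1, 1]

```text
time_s: 14.45
position: [0.502, 0.1412, 0.0309]
tcp_rot: [[-0.983, 0.183, 0.001], [0.183, 0.983, 0.0], [-0.001, 0.0, -1.0]]
force: [-0.6, 0.9, 5.8]
opening: 0.372
grasp_force: 29.8
```

jog_arm:
  delta_pos:
    - [0, 0, 0.2]
    - [0, 0, 0.4]
    - [0, 0, 0.7]
    - [0, 0, 0.7]
  turn: [0, 0, 0, 0]
  grip: [1, 1, 1, 1]

```text
time_s: 14.95
position: [0.5019, 0.1409, 0.0374]
tcp_rot: [[-0.983, 0.183, 0.0], [0.183, 0.983, -0.0], [-0.0, -0.0, -1.0]]
force: [-0.5, 0.3, -1.3]
opening: 0.374
grasp_force: 29.8
```

The force reads −1.3 N, which is the cassette's weight, so the catches are clear. I'll lift straight up.

jog_arm:
  delta_pos:
    - [0, 0, 0.7]
    - [0, 0, 1.7]
    - [0, 0, 2.8]
    - [0, 0, 4]
    - [0, 0, 5.3]
    - [0, 0, 6.6]
    - [0, 0, 8]
    - [0, 0, 9.4]
    - [0, 0, 10.8]
    - [0, 0, 12]
    - [0, 0, 12.6]
    - [0, 0, 12.6]
  turn: [0, 0, 0, 0, 0, 0, 0, 0, 0, 0, 0, 0]
  grip: [1, 1, 1, 1, 1, 1, 1, 1, 1, 1, 1, 1]

```text
time_s: 16.45
position: [0.502, 0.141, 0.1637]
tcp_rot: [[-0.983, 0.183, 0.001], [0.183, 0.983, 0.0], [-0.001, 0.0, -1.0]]
force: [0.6, -0.3, -1.7]
opening: 0.375
grasp_force: 29.8
```

jog_arm:
  delta_pos:
    - [0, 0, 0]
    - [0, 0, 0]
    - [0, 0, 0]
    - [0, 0, 0]
  turn: [0, 0, 0, 0]
  grip: [1, 1, 1, 1]

```text
time_s: 16.95
position: [0.5018, 0.141, 0.1631]
tcp_rot: [[-0.983, 0.183, -0.0], [0.183, 0.983, -0.0], [0.0, -0.0, -1.0]]
force: [-0.5, -0.3, -1.5]
opening: 0.373
grasp_force: 29.8
```

Run:
```python
from rig import *
from h import *
S=capture("scene");s=read_state();print(s["position"],s["force"],s["opening"],s["grasp_force"])
S6=pickle.load(open("d6.pkl","rb"))[1]
# white core: was at seat, expected now 132 mm higher; sample down the cassette axis
for z in np.arange(.02,.25,.01):
    u,v=proj(S,(.506,.1415,z)).round().astype(int);print(round(z,2),S["color"][v,u-6:u+7:3].max(1),S6["color"][v,u-6:u+7:3].max(1))
```

```text
[0.5017615  0.14101691 0.16320381] [ 0.25230735  0.56245143 -0.88273498] 0.3759813345374969 29.774080216884613
0.02 [233 239 170 107 112] [154 157 149 135 101]
0.03 [237 155  91  92  82] [152  93 110 127 121]
0.04 [138  77  68  69  80] [ 86  70 102 126 121]
0.05 [ 80  73  68  87 164] [ 51  70  99 120 114]
0.06 [111  84  90 192 229] [ 49  70  98 113 111]
0.07 [ 77 112 154 220 193] [ 91 112 104 138 188]
0.08 [49 49 50 57 51] [119 116 180 191 115]
0.09 [49 50 49 50 49] [113 180 176 101 116]
0.1 [48 49 49 50 49] [128 156  64  53  63]
0.11 [49 49 49 50 49] [50 51 50 50 49]
0.12 [49 49 58 62 51] [49 49 49 50 50]
0.13 [ 49  56 102 123 114] [49 50 49 49 49]
0.14 [ 49  62 108 126 127] [50 50 49 48 49]
0.15 [ 84  71 108 126 127] [50 49 48 48 48]
0.16 [ 77  71 112 124 127] [48 48 48 48 48]
0.17 [ 92  59  90 120 126] [48 47 49 48 46]
0.18 [ 80  56  94 120 127] [41 40 40 39 39]
0.19 [ 24  53  94 118 123] [38 39 39 40 40]
0.2 [ 32  65  83 109 121] [39 39 39 39 39]
0.21 [ 33  70 103 111  88] [39 39 39 39 40]
0.22 [ 41 112  98  69  43] [38 39 39 39 39]
0.23 [33 76 48 35 23] [40 40 44 45 47]
0.24 [32 46 47 34 24] [35 26 32 48 48]
```

```bash
python3 -c "
from rig import *
print(hand_in())"
```

```text
the job is handed in; nothing more can be done
None
```

I swung the contact arm to its stop, pinched the cassette's catches and lifted it about 13 cm straight up; it was still held level and still when I handed in, and `hand_in()` gave no verdict.

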